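Stroke the flaps of a curved sample rack shut and lock it

TASK

Close the curved sample rack: with shut fingertips follow the curve of the row lightly, starting at the bare end, so that the five raised flaps fold down flat one after another in order, then push the small slide at the end of the row fully home to lock it. Do it gently: nothing is to be gripped or lifted, the loose rack must not be shoved from its place or pressed hard, and the things around it are left alone. Finish clear of everything.

Things in the scene. Friction and masses are not known exactly. Their poses are not given: they have to be found in the camera images.
- rack: loose sample rack of about 1.2 to 1.8 kg, on rubber feet: grey block 40 mm high, 50 mm wide, bent in plan along a 130 mm radius arc. Origin: underside, middle of that arc; z up; x points outward from the arc's centre, which is at (-130, 0) mm; the stroke runs from the +y to the -y end. Flap centres lie on the arc at 38, 23, 8, -7, -22 degrees about its centre, from x towards y
- row_start (a point): on the centre line at the bare end of the rack (54 degrees), where the stroke begins, 22 mm before the first flap's hinge; it lies at the height of the top of a shut flap (44 mm above the worktop), 4 mm above the bare deck there. Fingertips that keep 1 to 4 mm above the shut flaps fold them; lower ones catch the hinges
- row1 (a point): point fixed to the rack: centre of the top face of the first flap as it is when shut (44 mm above the worktop)
- row2 (a point): point fixed to the rack: centre of the top face of the second flap as it is when shut (44 mm above the worktop)
- row3 (a point): point fixed to the rack: centre of the top face of the third flap as it is when shut (44 mm above the worktop)
- row4 (a point): point fixed to the rack: centre of the top face of the fourth flap as it is when shut (44 mm above the worktop)
- row5 (a point): point fixed to the rack: centre of the top face of the fifth flap as it is when shut (44 mm above the worktop)
- flap1 (a joint): first flap of the row (rad): 0 = shut flat, up to 1.2 = raised. A white plate 22 mm wide and 3 mm thick, hinged on the side of row_start 14 mm before point row1, free edge 28 mm from its hinge and towards the lock; light stiff hinge (about 0.004 N m), it stays where it is left; it stands at 0.5 to 0.95 at the start
- flap2 (a joint): second flap of the row (rad): 0 = shut flat, up to 1.2 = raised. A white plate 22 mm wide and 3 mm thick, hinged on the side of row_start 14 mm before point row2, free edge 28 mm from its hinge and towards the lock; light stiff hinge (about 0.004 N m), it stays where it is left; it stands at 0.5 to 0.95 at the start
- flap3 (a joint): third flap of the row (rad): 0 = shut flat, up to 1.2 = raised. A white plate 22 mm wide and 3 mm thick, hinged on the side of row_start 14 mm before point row3, free edge 28 mm from its hinge and towards the lock; light stiff hinge (about 0.004 N m), it stays where it is left; it stands at 0.5 to 0.95 at the start
- flap4 (a joint): fourth flap of the row (rad): 0 = shut flat, up to 1.2 = raised. A white plate 22 mm wide and 3 mm thick, hinged on the side of row_start 14 mm before point row4, free edge 28 mm from its hinge and towards the lock; light stiff hinge (about 0.004 N m), it stays where it is left; it stands at 0.5 to 0.95 at the start
- flap5 (a joint): fifth flap of the row (rad): 0 = shut flat, up to 1.2 = raised. A white plate 22 mm wide and 3 mm thick, hinged on the side of row_start 14 mm before point row5, free edge 28 mm from its hinge and towards the lock; light stiff hinge (about 0.004 N m), it stays where it is left; it stands at 0.5 to 0.95 at the start
- lock (a joint): travel (m) of the white slide just past the fifth flap: 0 = unlocked, 0.016 = home against its stop (locked). It runs straight along the row's direction at -40 degrees, away from the flaps; about 1.5 N; stays where it is left
- lock_face (a point): centre of the slide's face towards the flaps, the face to push (22 mm wide, 11 mm high, 6 mm below to 5 mm above this point; the top edge is 52 mm above the worktop); moves with the slide
- tube: bystander: clear sample tube standing in the hollow of the rack, 13x13x49 mm; origin centre of its underside; leave alone
- tape: bystander: roll of tape lying flat beyond the rack's bulge, 69 mm across, 19 mm high; origin centre of its underside; leave alone
- swab: bystander: capped swab tube lying on the worktop to the right, 61x88x20 mm; origin centre of its underside; leave alone
- marker: bystander: marker pen lying on the worktop to the left of the rack, 72x123x14 mm; origin centre of its underside; leave alone

How it is judged:
On the way, in this order (a step that is already met when the one before it is completed fails the run):
1. the first flap is folded down (value of joint flap1 below 0.24 rad), for 0.05 s.
2. the second flap is folded down, after the first (value of joint each of flap1, flap2 below 0.24 rad), for 0.05 s.
3. the third flap is folded down, after the second (all of step 2 and value of joint flap3 below 0.24 rad), for 0.05 s.
4. the fourth flap is folded down, after the third (all of step 3 and value of joint flap4 below 0.24 rad), for 0.05 s.
5. the fifth flap is folded down, after the fourth (all of step 4 and value of joint flap5 below 0.24 rad), for 0.05 s.
6. with all flaps down, the slide is pushed home (all of step 5 and value of joint lock above 0.013 m), for 0.05 s.
At the end, for the whole second after the job is handed in: all five flaps within 0.24 rad of flat, the slide at least 13 of its 16 mm towards locked, the rack at rest, level and within 30 mm of where it stood, the four bystanders within 20 mm of where they were (all of step 6 and linear speed of rack below 0.01 m/s and angle between rack's own z axis and vertical below 0.05 rad and distance of rack from where it was at the start of the episode below 0.03 m and distance of each of tube, tape, swab, marker from where it was at the start of the episode below 0.02 m); the robot touches nothing.
It fails at once if the rack is shoved more than 30 mm (distance of rack from where it was at the start of the episode above 0.03 m).
It fails at once if the rack is lifted or tipped (height (world z) of rack above 0.01 m or angle between rack's own z axis and vertical above 0.15 rad).
It fails at once if the rack is pressed hard (over 35 N) (contact force between the fingers and rack above 35 N).
It fails at once if the tube, tape, swab tube or marker is moved over 20 mm, lifted or knocked over (distance of any of tube, tape, swab, marker from where it was at the start of the episode above 0.02 m or angle between tube's own z axis and vertical above 0.5 rad).
It also fails if it takes over 42 s, if anything falls off the work surface, if the arm or the gripper's body presses on something with over 40 N, if the wrist force passes 120 N, or if a joint passes its speed limit or range.

ROBOT

A 6-joint arm with a two-finger parallel gripper is mounted at the origin on a cart in front of the work surface, level with it; the furniture and walls round the work are solid. World frame = base frame: x ahead of the robot, y to its left, z up, the work surface at z = 0. Lengths are in m, angles in rad, forces in N, time in s.
With the tool pointing down it reaches from about 0.35 to 0.85 m from the base axis. Payload 8.1 kg.
Tool frame: the origin (TCP) lies on the centre line of the jaws, within the pads' length; the fingertips stand 11 mm ahead of it and the grasp point (between the pads) lies 8 mm behind it (tip_reach is the z of the fingertips in the tool frame, in m); z points along the fingers, y is the direction in which the jaws open and shut (so a half turn about z gives the same grasp; the last joint's range is limited). The gripper opens to 93 mm and grips with 3 to 60 N. Pads are 15 mm wide; open, the fingers measure 128 mm over their backs; the gripper's body (75 mm by 188 mm) begins 65 mm behind the grasp point.
Start: joints at [-0.085, 0.13, 1.488, -0, 1.523, -0.085], TCP at [0.6, 0, 0.23] pointing down, gripper open.
Joint ranges: [-2.96, 2.96], [-0.89, 2.26], [0.02, 2.5], [-1.34, 4.48], [0, 2.73], [-2.66, 2.66]. Speed limits (rad/s): [2.39, 2.39, 2.79, 3.14, 3.14, 3.14].

INTERFACE

Orientations are given as a rotation vector (axis times angle).
In Python, from plant import read_state, read_camera, camera_params, close_job, silhouettes, tip_of, tip_reach gives the robot as it stands.
- The arm moves only by the shell command python3 -m creep 'ROWS' [FORCE]. ROWS is JSON, a list of rows, each a list of 5 numbers: the shift along the tool's x, y, z in m, then the turn about the tool's z in rad, then the closure in counts, from 0 (fully open) to 255 (shut). In form: [[dx, dy, dz, twist, gripper], ...]. A call has 1 to 12 rows; each row shifts and turns the commanded pose from where the row before left it, along the tool's axes as they then stand; what a row does not reach is not made up. A row lasts 1/12 s, in which the tool goes at most 41.7 mm and 7.16 degrees, less where a joint would pass 70% of its speed; a pose out of reach is approached as far as the arm can. A call is refused whole if a number of a shift passes 0.0417 or a number of a turn 0.125, either way. A call with a gripper value outside its range is refused whole. The fingers move at their own pace and stop on an object; FORCE is the grip in N (left out, the last holds). Time passes only in rows, so rows that do not move let the fingers close. It gives the time, the measured TCP pose, the force and the opening at its end, in the units of the state.
- read_state(): the state, without advancing time (a new reading comes with each control period).
- read_camera(name): name is "scene" or "side" or "wrist"; returns the picture (420x560x3 uint8, red, green, blue); there is no depth.
- camera_params(name): a dict with "fov_y" (degrees; the focal length in pixels is half the picture's height over the tangent of half this angle, whatever the lens; pixels are square), "cx", "cy" (the principal point, pixels), "position" and "rotation" of the camera in the world. Camera axes: x right, y down, z forward; pixel columns grow to the right and rows downward; lengths in m; the calibration is good to about 2 mm. A picture is of the moment at which its call begins: read the wrist's pose just before it. camera_params takes no time and is no camera call; for the wrist camera it gives the pose at the moment of the call.
- close_job(): hands the job in, once; it reports no verdict.
Trained networks look in the newest picture that a camera, given by its name, has taken for a name from the list of things; names that differ only in an ending like _2 or _b are one class to them, and where a whole thing is asked for, a point or a joint stands for the part that bears it (a point fixed in the world has none). Each returns a list of dicts, best first, with "confidence" (0 to 1); they miss things now and then, are a little off and sometimes report something else, mostly with a low value. They report only what shows in the picture. A call takes as long as a camera call.
- silhouettes(camera, query): "region" (420x560 bool, what is visible of it) and "pixel" ([column, row] in pixels, amid what is visible of it).
- tip_of(camera, query): "pixel" ([column, row] in pixels: a listed point, or the origin of a listed thing).
The state is a dict: "t": time; "q": joint angles; "dq": joint speeds; "joint_torque": joint torques, N m; "tool_pos": TCP position; "orientation": TCP orientation; "force": force on the tool from outside, world axes, zero at the start; "wrist_torque": the same for the moment, N m; "opening": finger opening in m.
Only numpy, scipy, OpenCV 4.12 (cv2) and the standard library are available. Lean on these libraries where they do the work, as an engineer would, in place of code of your own. Each camera call takes 0.05 s, during which the arm holds its last target.

## Working session

There is one attempt and no reset: what is moved stays moved. The work goes in short steps, Python scripts to look and compute and a shell command to move; the robot and the scene stay as the last step left them, time stands still between calls to the robot, and variables do not carry over. Pictures are saved under pics/ and viewed, and the job is handed in when it is done.

```bash
mkdir -p pics; ls
python3 - <<'E'
from plant import *
import cv2, numpy as np
s=read_state(); print({k:np.round(v,3).tolist() for k,v in s.items()}); print(tip_reach)
for c in ["scene","side","wrist"]:
    im=read_camera(c); cv2.imwrite(f"pics/{c}0.png",im[:,:,::-1])
    p=camera_params(c); print(c,p)
    for n in ["row_start","row1","row2","row3","row4","row5","lock_face","rack","tube"]:
        r=tip_of(c,n); print(n,[(np.round(d["pixel"],1).tolist(),round(d["confidence"],2)) for d in r[:2]])
E
```

```text
pics
{'t': 0.0, 'q': [-0.085, 0.131, 1.489, -0.0, 1.523, -0.085], 'dq': [0.0, -0.002, -0.001, -0.001, 0.001, -0.0], 'joint_torque': [-0.002, -55.985, -49.176, 0.077, 0.036, -0.0], 'tool_pos': [0.599, 0.0, 0.229], 'orientation': [-2.22, -2.221, 0.002], 'force': [0.024, -1.071, -0.243], 'wrist_torque': [-0.036, 0.011, 0.025], 'opening': 0.093}
0.011
scene {'fov_y': 44.961619265807336, 'cx': 283.5487049401516, 'cy': 212.87074855739766, 'position': array([ 0.14610173, -0.94775522,  0.70980906]), 'rotation': array([-2.19437737,  0.48984857, -0.25958257])}
row_start [([249.8, 228.1], 0.94)]
row1 [([285.6, 235.4], 0.96), ([298.6, 243.6], 0.81)]
row2 [([285.6, 235.4], 0.96), ([298.6, 243.6], 0.81)]
row3 [([285.6, 235.4], 0.96), ([298.6, 243.6], 0.81)]
row4 [([285.6, 235.4], 0.96), ([298.6, 243.6], 0.81)]
row5 [([285.6, 235.4], 0.96), ([298.6, 243.6], 0.81)]
lock_face [([318.0, 277.0], 0.64)]
rack [([304.6, 265.5], 0.57)]
tube [([278.7, 279.2], 0.58)]
side {'fov_y': 47.87690518214799, 'cx': 281.7524319573732, 'cy': 207.53133282045647, 'position': array([0.11434257, 0.54103024, 0.63747757]), '
[... 363 characters left out ...]
 [([334.2, 182.3], 0.45)]
rack [([310.7, 213.0], 0.89)]
tube [([336.5, 215.8], 0.47)]
wrist {'fov_y': 62.66824196978354, 'cx': 269.53392868258703, 'cy': 207.46475738042852, 'position': array([0.60005117, 0.07826736, 0.38517326]), 'rotation': array([ 2.85657716e+00,  3.05392783e-04, -1.42183761e-04])}
row_start [([135.7, 359.2], 0.86)]
row1 [([159.2, 371.4], 0.96), ([178.9, 390.8], 0.75)]
row2 [([159.2, 371.4], 0.96), ([178.9, 390.8], 0.75)]
row3 [([159.2, 371.4], 0.96), ([178.9, 390.8], 0.75)]
row4 [([159.2, 371.4], 0.96), ([178.9, 390.8], 0.75)]
row5 [([159.2, 371.4], 0.96), ([178.9, 390.8], 0.75)]
lock_face [([131.1, 60.3], 0.35)]
rack [([203.3, 394.5], 0.87)]
tube [([159.0, 401.6], 0.66)]
```

View pics/scene0.png

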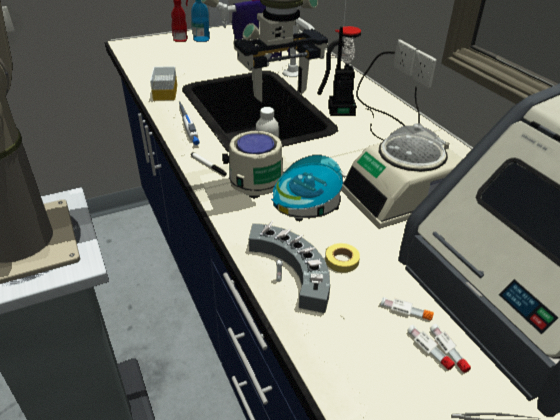

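View pics/side0.png

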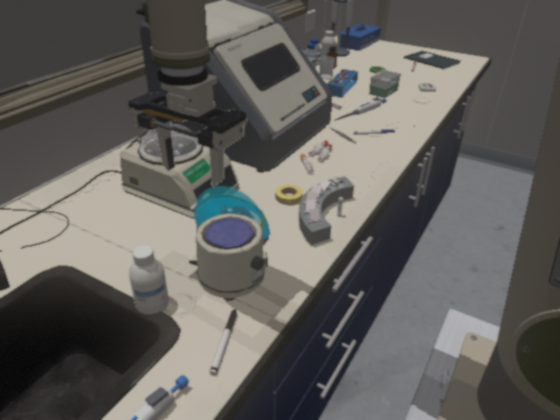

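View pics/wrist0.png

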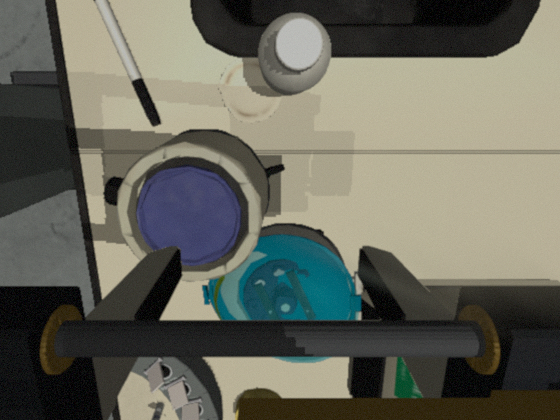

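```bash
cat > h.py <<'E'
from plant import *
import cv2, numpy as np
from scipy.spatial.transform import Rotation as R
def cam(c):
    p=camera_params(c); f=210/np.tan(np.radians(p["fov_y"])/2)
    return f,p["cx"],p["cy"],np.array(p["position"]),R.from_rotvec(p["rotation"]).as_matrix()
def ray(C,px):
    f,cx,cy,P,M=C; d=M@np.array([(px[0]-cx)/f,(px[1]-cy)/f,1]); return P,d/np.linalg.norm(d)
def onz(C,px,z):
    P,d=ray(C,px); return P+d*(z-P[2])/d[2]
def proj(C,X):
    f,cx,cy,P,M=C; v=(np.atleast_2d(X)-P)@M; return np.c_[f*v[:,0]/v[:,2]+cx,f*v[:,1]/v[:,2]+cy]
def tri(Cs,pxs):
    A=0;b=0
    for C,p in zip(Cs,pxs):
        P,d=ray(C,p); Q=np.eye(3)-np.outer(d,d); A=A+Q; b=b+Q@P
    return np.linalg.solve(A,b)
def rackpt(th,x,y,a,z,r=0.13,ox=0):
    # rack coords -> world; th deg
    t=np.radians(th); px=-0.13+r*np.cos(t); py=r*np.sin(t); c,s=np.cos(a),np.sin(a)
    return np.stack(np.broadcast_arrays(x+c*px-s*py,y+s*px+c*py,z),-1)
E
python3 - <<'E'
from h import *
S,D,W=cam("scene"),cam("side"),cam("wrist")
print(tri([S,D],[[249.8,228.1],[321.1,224.5]]))
for C,p in((S,[249.8,228.1]),(D,[321.1,224.5]),(W,[135.7,359.2])): print(onz(C,p,.044))
print("tube",onz(S,[278.7,279.2],0),onz(D,[336.5,215.8],0))
print("rack",onz(S,[304.6,265.5],0),onz(D,[310.7,213],0),onz(W,[203.3,394.5],0))
print("lock",onz(S,[318,277],.047),onz(D,[334.2,182.3],.047))
for n in ("scene","side"):
    for o in ("rack",):
        for r in silhouettes(n,o)[:1]:
            m=r["region"]; print(n,o,m.sum(),r["confidence"]); np.save(f"pics/m_{n}.npy",m)
for n in("scene","side"):
    im=read_camera(n); 
    x0,y0=(230,205) if n=="scene" else (270,160)
    cv2.imwrite(f"pics/{n}_crop.png",cv2.resize(im[y0:y0+120,x0:x0+120,::-1],None,fx=5,fy=5,interpolation=cv2.INTER_CUBIC))
E
```

```text
[ 0.43894155 -0.20476119  0.04624963]
[ 0.43784741 -0.20326925  0.044     ]
[ 0.44236122 -0.20858359  0.044     ]
[ 0.44170062 -0.20881788  0.044     ]
tube [ 4.48539823e-01 -3.20471651e-01  1.11022302e-16] [ 0.4512949  -0.31442923  0.        ]
rack [ 0.51191489 -0.30766641  0.        ] [ 0.50816746 -0.29249202  0.        ] [ 0.50844235 -0.30423344  0.        ]
lock [ 0.49607074 -0.38697277  0.047     ] [ 0.49087339 -0.37716815  0.047     ]
scene rack 3450 0.95
side rack 2101 0.62
```

View pics/scene_crop.png

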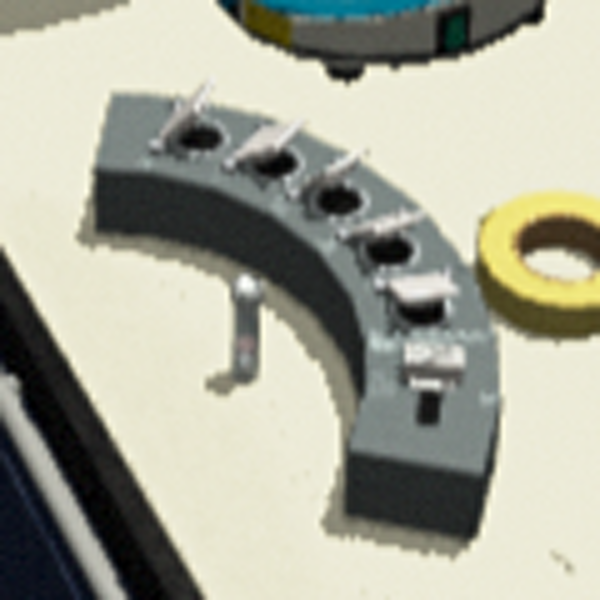

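View pics/side_crop.png

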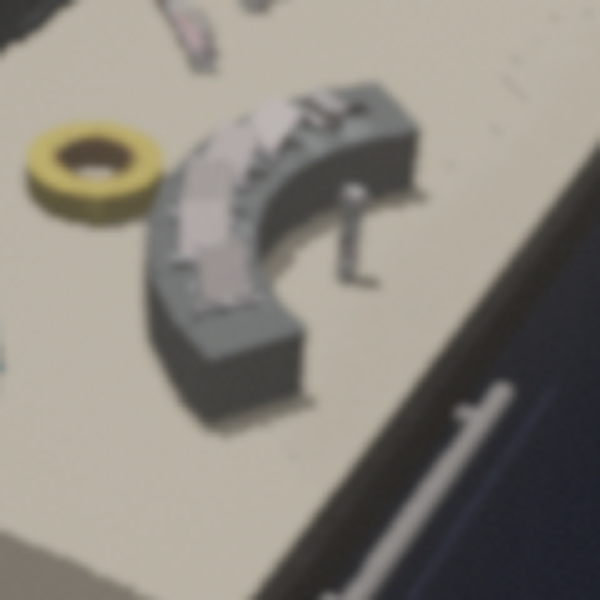

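```bash
python3 -m creep '[[-0.038,-0.013,0,0,0],[-0.038,-0.013,0,0,0],[-0.038,-0.013,0,0,0],[-0.038,-0.013,0,0,0],[-0.038,-0.013,0,0,0],[-0.038,-0.013,0,0,0],[-0.038,-0.013,0,0,0],[-0.038,-0.013,0,0,0],[0,0,0,0,0],[0,0,0,0,0]]'
python3 - <<'E'
from h import *
s=read_state(); print(s["t"],s["tool_pos"],s["orientation"])
W=cam("wrist"); im=read_camera("wrist"); cv2.imwrite("pics/w1.png",im[:,:,::-1])
np.save("pics/w1.npy",np.r_[W[3],W[4].ravel()])
for n in ["row_start","row1","lock_face","rack","tube"]:
    r=tip_of("wrist",n); print(n,[(np.round(d["pixel"],1).tolist(),round(d["confidence"],2)) for d in r[:6]])
r=silhouettes("wrist","rack")[0]; print(r["confidence"],r["region"].sum()); np.save("pics/mw.npy",r["region"])
E
```

```text
t: 2.53
tool_pos: [0.495, -0.306, 0.2295]
orientation: [-2.226, -2.217, 0.0]
force: [0.4, 0.7, 0.8]
opening: 0.0929
2.5333 [ 0.49495752 -0.30602095  0.2295322 ] [-2.22590050e+00 -2.21675082e+00  1.15118627e-04]
row_start [([212.1, 83.4], 0.78), ([279.4, 167.3], 0.53)]
row1 [([284.6, 200.4], 0.74), ([267.2, 136.8], 0.7), ([241.3, 104.7], 0.66), ([278.5, 233.4], 0.63), ([279.7, 167.6], 0.62)]
lock_face [([269.9, 256.5], 0.55)]
rack [([284.5, 176.7], 0.84)]
tube [([226.7, 191.2], 0.71)]
0.61 12510
```

View pics/w1.png

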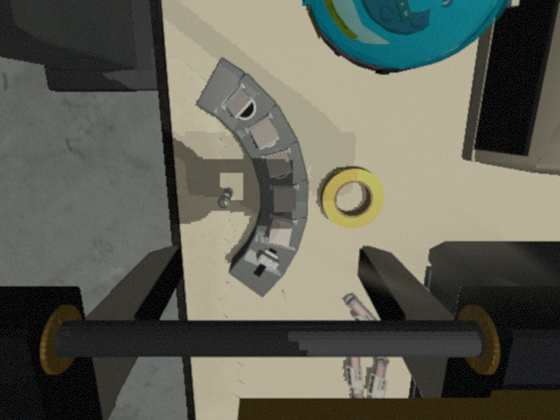

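```bash
cat > fit.py <<'E'
from h import *
from scipy.optimize import least_squares
W=list(cam("wrist")); v=np.load("pics/w1.npy"); W[3]=v[:3]; W[4]=v[3:].reshape(3,3)
S,D=cam("scene"),cam("side")
ang=[54,38,23,8,-7,-22]; px=np.array([[212.1,83.4],[241.3,104.7],[267.2,136.8],[279.7,167.6],[284.6,200.4],[278.5,233.4]])
f=lambda p: (proj(W,rackpt(np.array(ang),p[0],p[1],p[2],.044))-px).ravel()
r=least_squares(f,[.51,-.3,.17],loss="soft_l1"); print(r.x,np.degrees(r.x[2])); print(np.round(r.fun.reshape(-1,2),1))
# mask fit of the outer walls (deck polygon hull, extruded) by corners
def outline(p,z,e1=56,e2=-56):
    t=np.linspace(e1,e2,40); return np.r_[rackpt(t,*p,z,r=.155),rackpt(t[::-1],*p,z,r=.105)]
def mask(C,p,e1,e2,sh):
    m=np.zeros(sh,np.uint8)
    for z in np.linspace(0.0,.04,9): cv2.fillPoly(m,[np.round(proj(C,outline(p,z,e1,e2))*16).astype(np.int32)],1,shift=4)
    return m>0
if __name__=="__main__":
    M={"w":(W,np.load("pics/mw.npy")),"s":(S,np.load("pics/m_scene.npy")),"d":(D,np.load("pics/m_side.npy"))}
    from scipy.optimize import minimize
    for ks in ("w","s","d","wsd"):
        def cost(q):
            c=0
            for k in ks:
                C,m=M[k]; g=mask(C,q[:3],q[3]*100,q[4]*100,m.shape); c+=1-(g&m).sum()/(g|m).sum()
            return c
        b=minimize(cost,np.r_[r.x,.56,-.56],method="Nelder-Mead",options=dict(initial_simplex=np.r_[r.x,.56,-.56]+np.vstack([np.zeros(5),np.diag([.01,.01,.1,.04,.04])]),maxiter=400))
        print(ks,b.x,b.fun)
    im=cv2.imread("pics/w1.png")
    p=b.x[:3]
    for pp,col in((r.x,(0,0,255)),(p,(0,255,0))):
        cv2.polylines(im,[np.round(proj(W,outline(pp,.04,b.x[3]*100,b.x[4]*100))).astype(int)],True,col,1)
        for q in proj(W,rackpt(np.array(ang),*pp,.044)): cv2.circle(im,tuple(np.round(q).astype(int)),2,col,-1)
    cv2.imwrite("pics/ov1.png",cv2.resize(im[40:320,160:440],None,fx=2,fy=2))
    lf=onz(W,[269.9,256.5],.047); print("lock",lf)
    for pp in (r.x,p):
        cen=rackpt(0,*pp,0,r=0)[:2]; d=lf[:2]-cen; print("lock angle,r",np.degrees(np.arctan2(d[1],d[0])-pp[2]),np.hypot(*d))
E
python3 fit.py
```

```text
[ 0.50836476 -0.30448498  0.12662452] 7.255050371574034
[[ 0.1 -0.1]
 [ 2.6  2.7]
 [-1.2 -0.7]
 [-0.3  0.4]
 [-0.9  0.1]
 [ 0.9 -2. ]]
w [ 0.50896939 -0.30483762  0.12495028  0.56609655 -0.55113383] 0.027158938833346413
s [ 0.50945471 -0.3036712   0.13867505  0.55454255 -0.53912182] 0.06347897774113764
d [ 0.50846357 -0.3042485   0.1306381   0.54359563 -0.55135354] 0.06924460431654678
wsd [ 0.50884078 -0.30300206  0.13597976  0.55772124 -0.54797206] 0.18637426370569965
lock [ 0.49504141 -0.38126584  0.047     ]
lock angle,r -34.820276261041734 0.13044315205762652
lock angle,r -35.594144412988285 0.13000941725441384
```

```bash
sleep 1; ls pics
```

```text
m_scene.npy
m_side.npy
mw.npy
ov1.png
scene0.png
scene_crop.png
side0.png
side_crop.png
w1.npy
w1.png
wrist0.png
```

View pics/ov1.png

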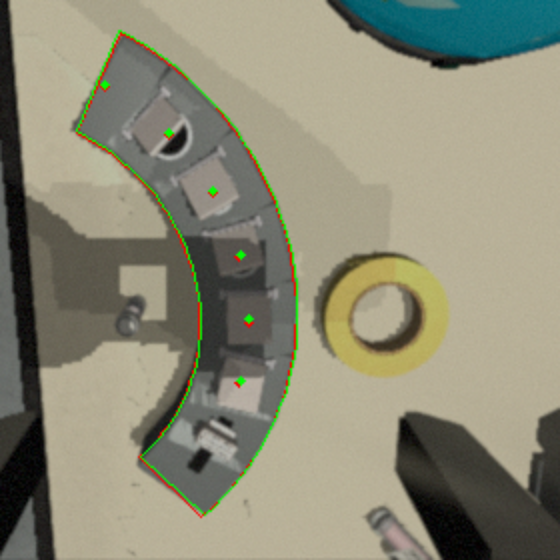

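```bash
python3 -m creep '[[0.035,-0.0217,0,0,255],[0.035,-0.0217,0,0,255],[0.035,-0.0217,0,0,255],[0,0,0.02,0.098,255],[0,0,0.03,0.098,255],[0,0,0.03,0.098,255],[0,0,0.03,0.097,255],[0,0,0,0,255],[0,0,0,0,255],[0,0,0,0,255]]' 10
cat > g.py <<'E'
from h import *
P=(0.5088,-0.3045,0.128); cen=rackpt(0,*P,0,r=0)[:2]
s=read_state(); t=s["tool_pos"]; M=R.from_rotvec(s["orientation"]).as_matrix()
d=t[:2]-cen; ang=np.degrees(np.arctan2(d[1],d[0])-P[2]); r=np.hypot(*d)
yaw=np.degrees(np.arctan2(M[1,1],M[0,1])); want=ang+np.degrees(P[2])-90
print("t",round(s["t"],2),"ang",round(ang,2),"r mm",round(r*1e3,2),"yaw",round(yaw,2),"want",round(want,2),"tip z mm",round((t[2]+.011*M[2,2]*-1*-1)*1e3,2),"tilt",np.round(M[:2,2],4),"F",np.round(s["force"],2),"open",round(s["opening"],4))
E
python3 g.py
python3 - <<'E'
from h import *
im=read_camera("scene"); cv2.imwrite("pics/s2.png",cv2.resize(im[150:350,160:400,::-1],None,fx=3,fy=3))
E
```

```text
t: 3.72
tool_pos: [0.4318, -0.1991, 0.1214]
orientation: [2.606, 1.752, 0.001]
force: [0.3, -0.5, 1.2]
opening: 0.0311
t 3.72 ang 59.61 r mm 132.59 yaw -22.18 want -23.06 tip z mm 110.37 tilt [ 0.0013 -0.0008] F [ 0.32 -0.49  1.15] open 0.0311
```

View pics/s2.png

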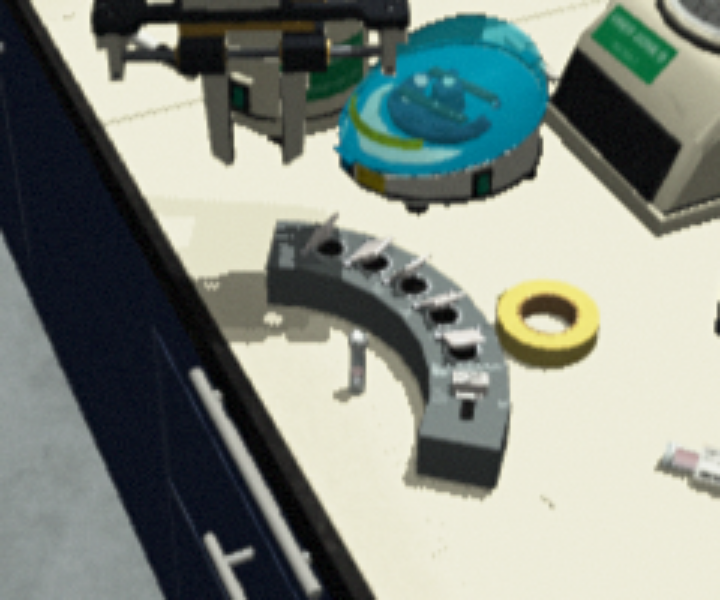

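```bash
python3 -m creep '[[-0.0026,0,0.01,0.015,255],[0,0,0.02,0,255],[0,0,0.02,0,255],[0,0,0,0,255],[0,0,0,0,255],[0,0,0,0,255]]'
python3 g.py
```

```text
t: 4.27
tool_pos: [0.4306, -0.2019, 0.071]
orientation: [2.622, 1.727, 0.001]
force: [1.1, 0.5, 0.7]
opening: 0.0006
t 4.27 ang 59.59 r mm 129.53 yaw -23.26 want -23.08 tip z mm 59.96 tilt [ 0.0013 -0.0008] F [1.1  0.47 0.75] open 0.0006
```

```bash
python3 -m creep '[[0.0003,0,0.007,0,255],[0,0,0.0065,0,255],[0,0,0,0,255],[0,0,0,0,255]]'
python3 g.py
python3 - <<'E'
from h import *
im=read_camera("scene"); cv2.imwrite("pics/s3.png",cv2.resize(im[170:320,200:360,::-1],None,fx=5,fy=5)[:600])
im=read_camera("side"); cv2.imwrite("pics/d3.png",cv2.resize(im[140:290,250:410,::-1],None,fx=5,fy=5)[:600])
E
```

```text
t: 4.6
tool_pos: [0.4298, -0.2009, 0.0558]
orientation: [-2.623, -1.728, 0.0]
force: [1.0, 1.2, 0.3]
opening: 0.0005
t 4.6 ang 60.11 r mm 130.11 yaw -23.26 want -22.55 tip z mm 44.85 tilt [-0.0006  0.0004] F [1.01 1.17 0.35] open 0.0005
```

View pics/s3.png

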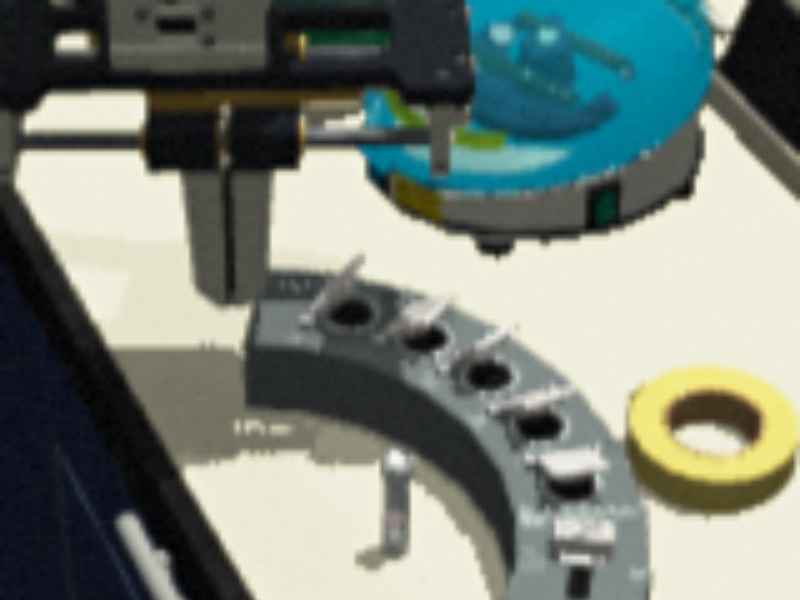

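View pics/d3.png

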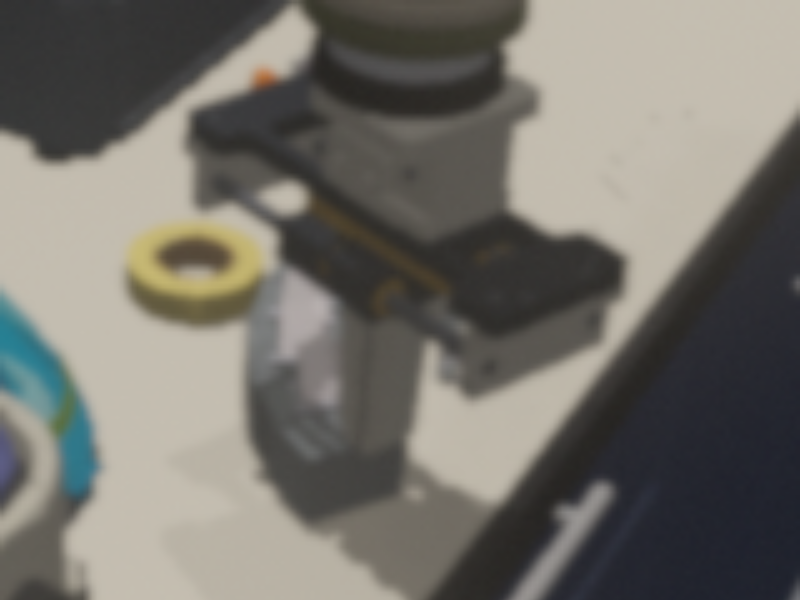

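```bash
for i in 1 2 3 4; do python3 -m creep '[[0,0,0,0,255]]' >/dev/null; python3 g.py; done
```

```text
t 4.78 ang 59.88 r mm 130.06 yaw -23.26 want -22.79 tip z mm 45.4 tilt [ 0.0003 -0.0002] F [ 0.79  0.19 -0.12] open 0.0007
t 4.87 ang 59.89 r mm 130.02 yaw -23.26 want -22.77 tip z mm 45.38 tilt [ 0.0003 -0.0002] F [ 0.71  0.96 -0.67] open 0.0005
t 4.95 ang 59.91 r mm 130.04 yaw -23.26 want -22.76 tip z mm 45.34 tilt [ 0.0003 -0.0002] F [ 0.9   0.05 -0.08] open 0.0004
t 5.03 ang 59.91 r mm 130.05 yaw -23.26 want -22.75 tip z mm 45.31 tilt [ 0.0003 -0.0002] F [-0.68 -0.45 -0.2 ] open 0.0004
```

```bash
python3 -m creep '[[0,0,-0.0012,-0.009,255],[-0.0001,0.0045,0,0.035,255],[-0.0001,0.0045,0,0.035,255],[-0.0001,0.0045,0,0.035,255],[-0.0001,0.0045,0,0.035,255],[0,0,0,0,255]]'; python3 g.py; python3 -m creep '[[0,0,0,0,255]]' >/dev/null; python3 g.py
```

```text
t: 5.53
tool_pos: [0.4467, -0.2097, 0.0576]
orientation: [2.732, 1.55, 0.001]
force: [-0.2, 0.5, -0.2]
opening: 0.0003
t 5.53 ang 51.71 r mm 129.92 yaw -30.84 want -30.96 tip z mm 46.63 tilt [ 0.0007 -0.0004] F [-0.23  0.5  -0.15] open 0.0003
t 5.62 ang 52.03 r mm 129.94 yaw -30.69 want -30.63 tip z mm 46.38 tilt [-0.0001  0.    ] F [0.79 0.06 0.1 ] open 0.0004
```

Tracking well. Continue over flaps 1 and 2.

```bash
python3 -m creep '[[-0.0001,0.0045,0,0.035,255],[-0.0001,0.0045,0,0.035,255],[-0.0001,0.0045,0,0.035,255],[-0.0001,0.0045,0,0.035,255],[-0.0001,0.0045,0,0.035,255],[-0.0001,0.0045,0,0.035,255],[-0.0001,0.0045,0,0.035,255],[-0.0001,0.0045,0,0.035,255],[0,0,0,0,255]]'; python3 g.py
python3 - <<'E'
from h import *
im=read_camera("scene"); cv2.imwrite("pics/s4.png",cv2.resize(im[195:315,225:345,::-1],None,fx=5,fy=5)[:600])
E
```

```text
t: 6.37
tool_pos: [0.4741, -0.2322, 0.0575]
orientation: [2.921, 1.155, 0.0]
force: [-0.1, 0.2, -0.0]
opening: 0.0006
t 6.37 ang 35.98 r mm 129.55 yaw -46.84 want -46.68 tip z mm 46.45 tilt [ 0.0002 -0.0002] F [-0.12  0.18 -0.01] open 0.0006
```

View pics/s4.png

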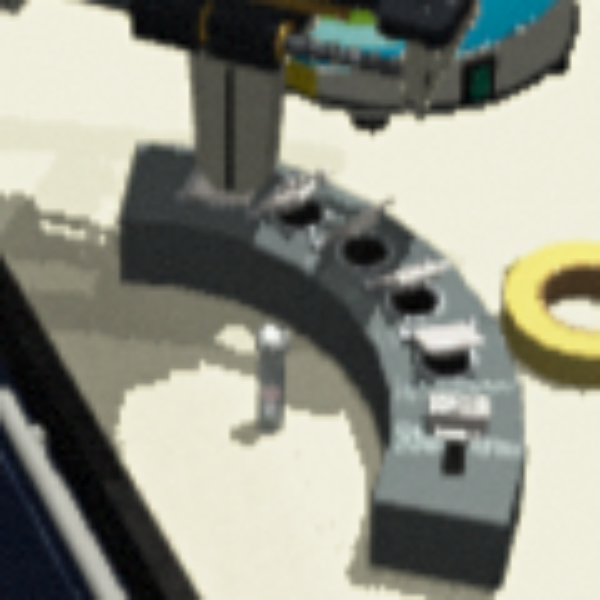

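The picture shows flap 1 folded under the fingers (around 230,190) and the rack unmoved. I'll carry on.

```bash
python3 -m creep '[[0,0.0045,0,0.035,255],[0,0.0045,0,0.035,255],[0,0.0045,0,0.035,255],[0,0.0045,0,0.035,255],[-0.0001,0.0045,0,0.035,255],[-0.0001,0.0045,0,0.035,255],[-0.0001,0.0045,0,0.035,255],[-0.0001,0.0045,0,0.035,255],[0,0,0,0,255]]'; python3 g.py;  python3 -m creep '[[0,0.0045,0,0.035,255],[0,0.0045,0,0.035,255],[-0.0001,0.0045,0,0.035,255],[-0.0001,0.0045,0,0.035,255],[-0.0001,0.0045,0,0.035,255],[-0.0001,0.0045,0,0.035,255],[0,0,0,0,255]]'; python3 g.py
python3 - <<'E'
from h import *
im=read_camera("scene"); cv2.imwrite("pics/s5.png",cv2.resize(im[195:315,225:345,::-1],None,fx=5,fy=5)[:600])
E
```

```text
t: 7.17
tool_pos: [0.4947, -0.2613, 0.0574]
orientation: [3.054, 0.737, -0.0]
force: [0.1, -0.9, 0.2]
opening: 0.0008
t 7.17 ang 20.15 r mm 129.48 yaw -62.85 want -62.52 tip z mm 46.41 tilt [ 0.     -0.0002] F [ 0.1  -0.85  0.21] open 0.0008
t: 7.75
tool_pos: [0.5044, -0.2864, 0.0574]
orientation: [3.114, 0.414, -0.0]
force: [1.4, 0.1, -0.3]
opening: 0.0006
t 7.75 ang 8.25 r mm 129.28 yaw -74.85 want -74.42 tip z mm 46.37 tilt [-0.     -0.0001] F [ 1.42  0.11 -0.35] open 0.0006
```

View pics/s5.png

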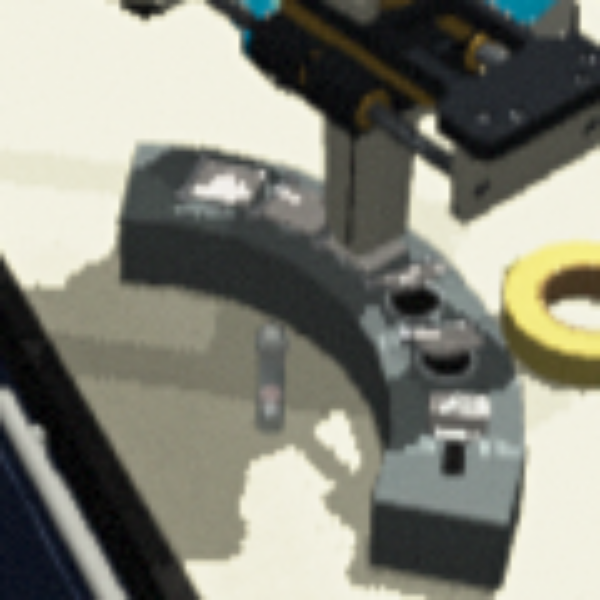

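Flaps 1–3 lie flat and the rack is where it was. Next are flaps 4 and 5.

```bash
python3 -m creep '[[0.0002,0.0045,0,0.031,255],[0.0002,0.0045,0,0.031,255],[0,0.0045,0,0.035,255],[0,0.0045,0,0.035,255],[0,0.0045,0,0.035,255],[-0.0001,0.0045,0,0.035,255],[-0.0001,0.0045,0,0.035,255],[-0.0001,0.0045,0,0.035,255],[0,0,0,0,255]]'; python3 g.py;  python3 -m creep '[[0,0.0045,0,0.035,255],[0,0.0045,0,0.035,255],[0,0.0045,0,0.035,255],[-0.0001,0.0045,0,0.035,255],[-0.0001,0.0045,0,0.035,255],[-0.0001,0.0045,0,0.035,255],[-0.0001,0.0045,0,0.035,255],[0,0,0,0,255]]'; python3 g.py
python3 - <<'E'
from h import *
im=read_camera("scene"); cv2.imwrite("pics/s6.png",cv2.resize(im[195:315,225:345,::-1],None,fx=5,fy=5)[:600])
E
```

```text
t: 8.55
tool_pos: [0.5097, -0.3217, 0.0573]
orientation: [3.142, -0.012, -0.0]
force: [-0.2, 0.3, -0.7]
opening: 0.0006
t 8.55 ang -7.61 r mm 129.81 yaw -90.43 want -90.28 tip z mm 46.33 tilt [-0.0002 -0.    ] F [-0.23  0.26 -0.65] open 0.0006
t: 9.22
tool_pos: [0.5057, -0.3528, 0.0573]
orientation: [-3.117, 0.395, 0.0]
force: [-0.3, 0.8, 1.3]
opening: 0.0006
t 9.22 ang -21.48 r mm 129.72 yaw -104.45 want -104.14 tip z mm 46.29 tilt [-0.0003  0.0001] F [-0.27  0.81  1.27] open 0.0006
```

View pics/s6.png

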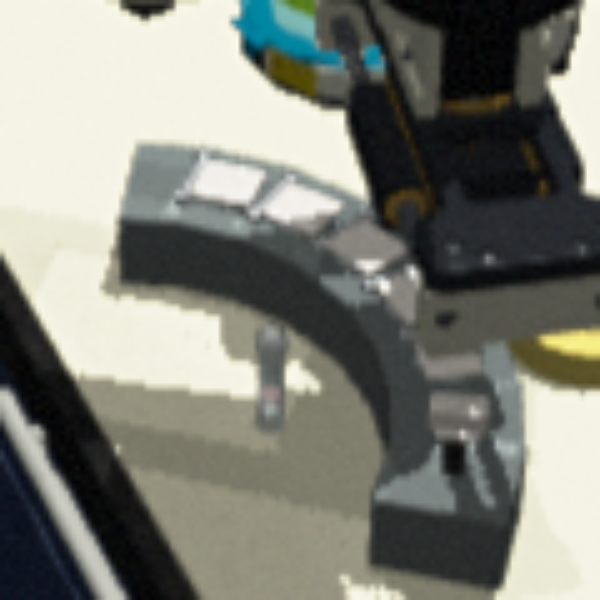

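```bash
python3 -m creep '[[0,0,0,0.08,255],[0,0,0,0.08,255],[0,0,0,0.08,255],[0,0,0,0.078,255],[0.0031,0.003,0,0,255],[0.0031,0.003,0,0,255],[0,0.003,0,0,255],[0,0,0,0,255],[0,0,0,0,255]]'; python3 g.py
python3 - <<'E'
from h import *
im=read_camera("scene"); cv2.imwrite("pics/s7.png",cv2.resize(im[195:315,225:345,::-1],None,fx=5,fy=5)[:600])
E
```

```text
t: 10.02
tool_pos: [0.5062, -0.3639, 0.0573]
orientation: [-3.015, 0.883, 0.0]
force: [-0.2, -0.8, -0.0]
opening: 0.0002
t 10.02 ang -26.06 r mm 133.37 yaw -122.66 want -108.73 tip z mm 46.29 tilt [-0.0001  0.0001] F [-0.21 -0.82 -0.02] open 0.0002
```

View pics/s7.png

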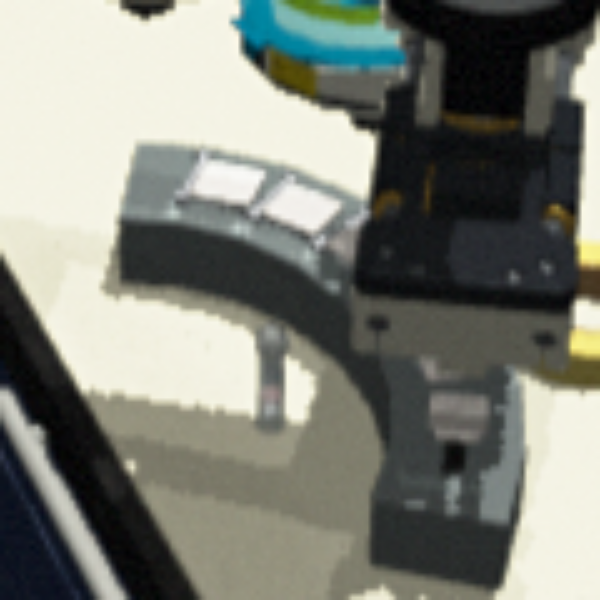

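```bash
python3 -m creep '[[0,0.002,0,0,255],[0,0.002,0,0,255],[0,0.002,0,0,255],[0,0,0,0,255]]'; python3 g.py; python3 -m creep '[[0,0.002,0,0,255],[0,0.002,0,0,255],[0,0.002,0,0,255],[0,0,0,0,255]]'; python3 g.py
python3 - <<'E'
from h import *
im=read_camera("scene"); cv2.imwrite("pics/s8.png",cv2.resize(im[195:315,225:345,::-1],None,fx=5,fy=5)[:600])
E
```

```text
t: 10.4
tool_pos: [0.5028, -0.3691, 0.0573]
orientation: [3.014, -0.885, -0.0]
force: [-0.0, -0.1, -0.4]
opening: 0.0005
t 10.4 ang -28.65 r mm 131.98 yaw -122.73 want -111.31 tip z mm 46.33 tilt [-0.0001 -0.0001] F [-0.05 -0.1  -0.4 ] open 0.0005
t: 10.73
tool_pos: [0.4997, -0.374, 0.0573]
orientation: [-3.014, 0.885, -0.0]
force: [-0.3, 0.3, 0.2]
opening: 0.0004
t 10.73 ang -31.13 r mm 130.99 yaw -122.74 want -113.8 tip z mm 46.34 tilt [0.0001 0.0001] F [-0.3   0.28  0.25] open 0.0004
```

View pics/s8.png

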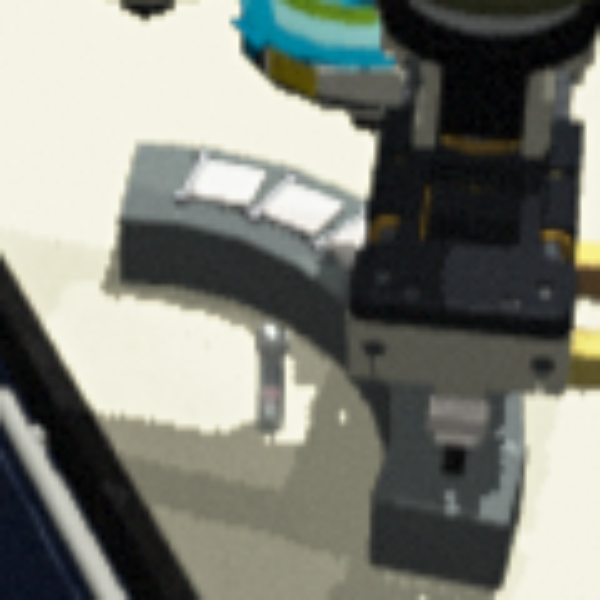

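```bash
for i in 1 2; do python3 -m creep '[[0,0.002,0,0,255],[0,0.002,0,0,255],[0,0,0,0,255]]' >/dev/null; python3 g.py; done
python3 - <<'E'
from h import *
im=read_camera("scene"); cv2.imwrite("pics/s9.png",cv2.resize(im[195:315,225:345,::-1],None,fx=5,fy=5)[:600])
E
```

```text
t 11.03 ang -32.9 r mm 130.43 yaw -122.73 want -115.56 tip z mm 46.35 tilt [-0. -0.] F [ 0.17  0.53 -0.33] open 0.0005
t 11.28 ang -34.7 r mm 130.01 yaw -122.74 want -117.37 tip z mm 46.39 tilt [-0.     -0.0002] F [0.78 1.35 0.31] open 0.0005
```

View pics/s9.png

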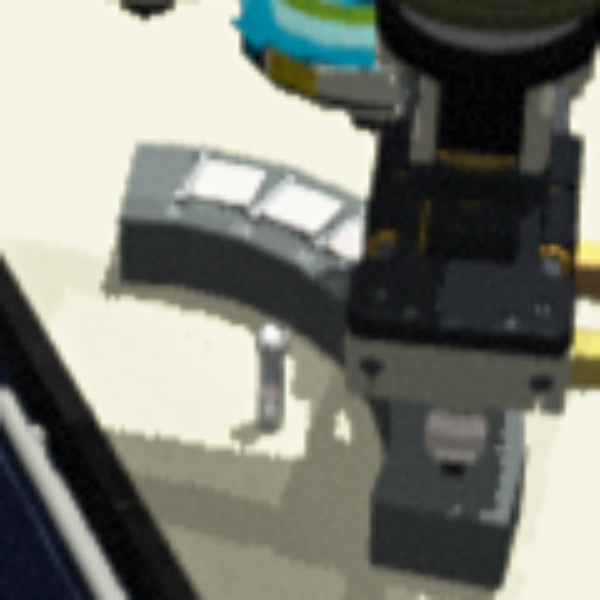

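The slide is moving: only a sliver of the dark slot remains at (453,468). I'll push in small steps until it reaches the stop.

```bash
for i in 1; do python3 -m creep '[[0,0.002,0,0,255],[0,0.002,0,0,255],[0,0,0,0,255]]' >/dev/null; python3 g.py; done
python3 - <<'E'
from h import *
im=read_camera("scene"); cv2.imwrite("pics/s10.png",cv2.resize(im[195:315,225:345,::-1],None,fx=5,fy=5)[:600])
E
```

```text
t 11.58 ang -36.4 r mm 129.7 yaw -122.74 want -119.07 tip z mm 46.35 tilt [ 0.0001 -0.    ] F [0.85 0.74 0.15] open 0.0008
```

View pics/s10.png

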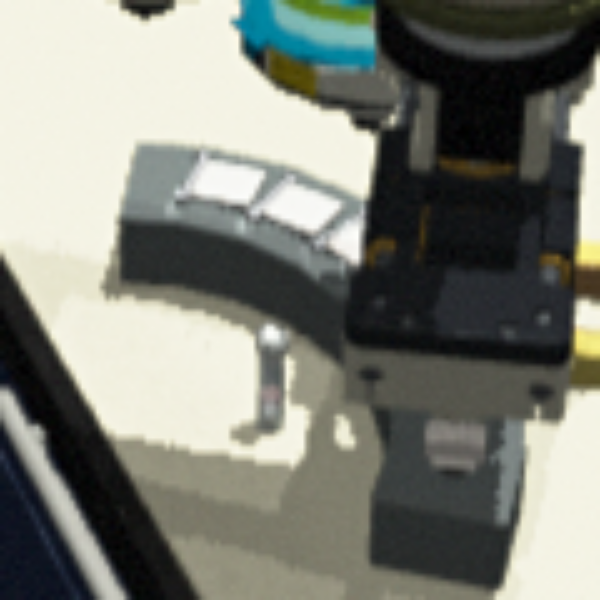

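```bash
for i in 1 2; do python3 -m creep '[[0,0.001,0,0,255],[0,0,0,0,255]]' >/dev/null; python3 g.py; done
```

```text
t 11.8 ang -36.51 r mm 129.68 yaw -122.72 want -119.18 tip z mm 46.33 tilt [0.0005 0.0007] F [1.64 3.12 0.94] open 0.0008
t 11.97 ang -36.6 r mm 129.67 yaw -122.7 want -119.27 tip z mm 46.32 tilt [0.001  0.0016] F [4.73 5.53 0.19] open 0.0005
```

The tool has stopped advancing and force is up to about 7 N, so the slide is at its stop. I'll back off and lift.

```bash
python3 -m creep '[[0,-0.003,0,0,255],[0,-0.003,0,0,255],[0,0,-0.01,0,255],[0,0,-0.03,0,255],[0,0,-0.04,0,255],[0,0,-0.04,0,255],[0.02,0,-0.04,0,255],[-0.03,-0.03,0,0,255],[-0.03,-0.03,0,0,255],[0,0,0,0,255],[0,0,0,0,255]]'; python3 g.py
python3 - <<'E'
from h import *
im=read_camera("scene"); cv2.imwrite("pics/s11.png",cv2.resize(im[195:315,225:345,::-1],None,fx=5,fy=5)[:600])
im=read_camera("wrist"); cv2.imwrite("pics/w11.png",im[:,:,::-1])
im=read_camera("side"); cv2.imwrite("pics/d11.png",cv2.resize(im[160:280,270:390,::-1],None,fx=5,fy=5)[:600])
E
```

```text
t: 12.88
tool_pos: [0.493, -0.3076, 0.215]
orientation: [3.015, -0.882, -0.001]
force: [0.5, -0.3, 0.1]
opening: 0.0002
t 12.88 ang -0.52 r mm 113.95 yaw -122.61 want -83.18 tip z mm 203.96 tilt [-0.0006 -0.0001] F [ 0.45 -0.31  0.15] open 0.0002
```

View pics/s11.png

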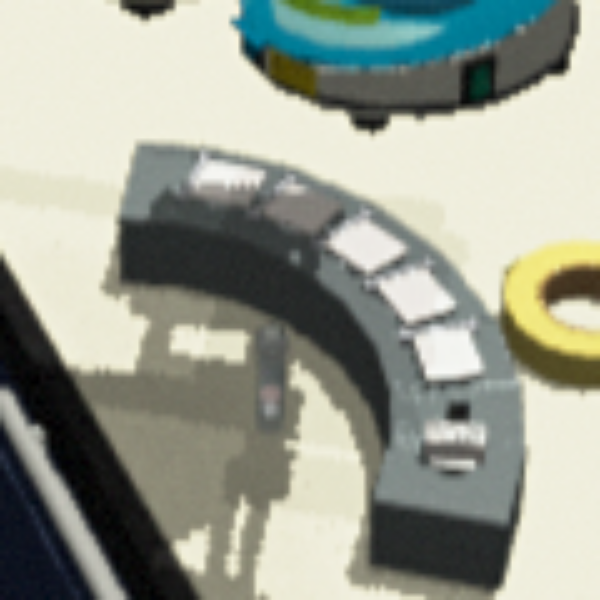

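View pics/w11.png

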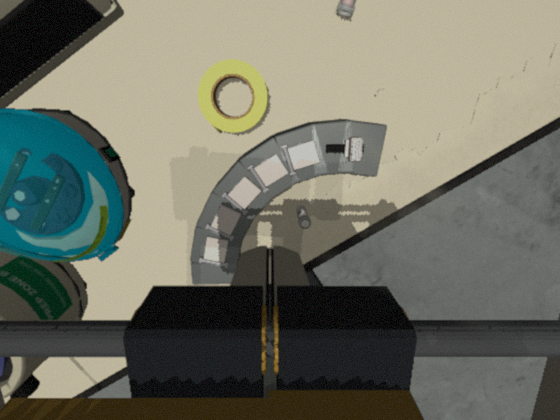

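View pics/d11.png

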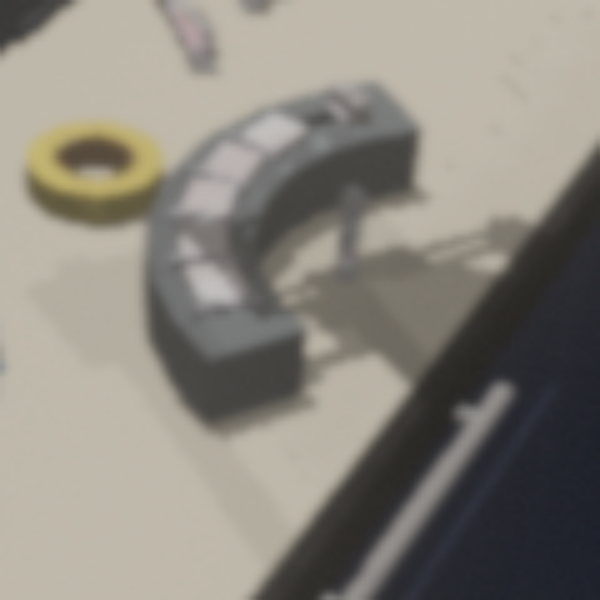

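The pictures show all five flaps flat. The slide is at the far end of its slot (scene crop 455,445; slot now open behind it at 458,410). The rack, tube and tape have not moved. One check of the slide's travel, then I'll hand in.

```bash
python3 - <<'E'
from h import *
W,S=cam("wrist"),cam("scene")
h=np.radians(-122.65); h=np.array([np.cos(h),np.sin(h)])
read_camera("scene");read_camera("wrist")
for n,C,o in(("wrist",W,[.4950,-.3813]),("scene",S,[.4961,-.3870])):
    r=tip_of(n,"lock_face"); 
    for d in r[:1]:
        X=onz(C,d["pixel"],.047)[:2]; print(n,d["pixel"],d["confidence"],"travel mm",1e3*(X-o)@h)
    r=tip_of(n,"rack")[:1]; print([onz(C,d["pixel"],0) for d in r])
print("finger lead travel", 1e3*((np.array(read_state()["tool_pos"])[:2]*0+0)@h))
E
python3 g.py; python3 -c "
from plant import close_job; print(close_job())"
```

```text
wrist [349.5, 149.7] 0.87 travel mm 15.662948119257752
[array([ 0.5120523, -0.30406  ,  0.       ])]
scene [317.2, 281.8] 0.65 travel mm 12.297546318594371
[array([0.45762561, 0.1370903 , 0.        ])]
finger lead travel 0.0
t 13.33 ang -1.64 r mm 114.13 yaw -122.77 want -84.3 tip z mm 203.57 tilt [-0.0001 -0.    ] F [-0.06  0.38  0.18] open 0.0001
the job is handed in; nothing more can be done
None
```

The rack is closed. With shut fingertips about 2.4 mm above the shut flaps, I followed the 130 mm arc from the bare end. I then pushed the slide until it met its stop. There the tool stopped advancing and the force rose from about 1 N to about 7 N. After that I backed off, lifted clear and handed in at 13.3 s.

**Flaps:** the last pictures from all three cameras show all five flat.

**Slide:** it sits at the far end of its slot. The overhead wrist view gives 15.7 mm of travel. The scene view gives 12.3 mm, below the 13 mm needed. That view disagrees, but its starting point was a low-confidence detection about 6 mm from the wrist camera's, so I went by the wrist view, the stop force and the picture.

**Rack and bystanders:** the rack, tube and tape looked unmoved, and the wrist fix puts the rack within about 4 mm of its start. The scene detector's last fix for the rack was plainly false (about 0.44 m off), so I ignored it. I did not separately measure the swab tube and marker, but the path never went near them.

**Robot:** it ended with the fingertips about 204 mm above the worktop, touching nothing.

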